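# Pack the torch and wrench in the slide-lid service case

## Robot

A 7-joint arm with a two-finger parallel gripper is mounted at the origin on a cart in front of the work surface, level with it; the furniture and walls round the work are solid. World frame = base frame: x ahead of the robot, y to its left, z up, the work surface at z = 0. Lengths are in m, angles in rad, forces in N, time in s.
With the tool pointing down it reaches from about 0.4 to 0.875 m from the base axis. Payload 6.5 kg.
Tool frame: the origin (TCP) lies midway between the tips of the shut fingers; the grasp point (between the pads) lies 19 mm behind it; z points along the fingers, y is the line along which they close (so a half turn about z gives the same grasp; the last joint's range is limited). The gripper opens to 88 mm and grips with 3 to 60 N. Pads are 18 mm wide; open, the fingers measure 123 mm over their backs; the gripper's body (75 mm by 187 mm) begins 45 mm behind the grasp point.
Start: joints at [-1.181, 0.536, -0.004, 1.538, 0.003, 1.067, -0.071], TCP at [0.286, 0.584, 0.239] pointing down, gripper open.
Joint ranges: [-2.7, 2.7], [-0.37, 2.16], [-1.27, 1.26], [0.24, 2.4], [-1.31, 4.45], [0.19, 1.91], [-2.76, 2.76]. Speed limits (rad/s): [2.39, 2.39, 3.14, 3.14, 3.14, 3.14, 3.14].

## Interface

Orientations are given as a unit quaternion [x, y, z, w].
In Python, from rig import sensors, get_image, camera_params, order, masks_of, mark_of gives the robot as it stands.
- The arm moves only by the tool drive_tool, never from a script. Its argument "plan" is a list of rows, each a list of 2 entries, a list of its own where there are three numbers: the shift along the world's x, y, z in mm, then the turn, a rotation vector about the world's x, y, z in degrees. In form: [[[tx, ty, tz], [wx, wy, wz]], ...]. A call has 1 to 12 rows; each row is the pose to reach, as a shift and turn from the pose commanded when the call began; what a row does not reach only later rows make up. A row lasts 1/12 s, in which the tool goes at most 41.7 mm and 7.16 degrees, less where a joint would pass 70% of its speed; a pose out of reach is approached as far as the arm can. A call with a gripper value outside its range is refused whole. "jaw" is the opening, from 0 (shut) to 1 (fully open), set as the call begins (left out, the last holds). The fingers move at their own pace and stop on an object; "grip_force" is the grip in N (left out, the last holds). Time passes only in rows, so rows that repeat a pose let the fingers close. It gives the time, the measured TCP pose, the force, the opening and the grip force at its end, in the units of the state.
- sensors.state(): the state, without advancing time (a new reading comes with each control period).
- get_image(name): name is "scene" or "top"; returns the picture (480x640x3 uint8, red, green, blue); there is no depth.
- camera_params(name): a dict with "vfov" (degrees; the focal length in pixels is half the picture's height over the tangent of half this angle, whatever the lens; pixels are square), "cx", "cy" (the principal point, pixels), "k1" (the pictures are not rectified: a ray, as slopes to the right and down, at radius r is drawn at 1 + k1 r^2 times it, then the intrinsics apply), "rvec" (rotation vector, rad) and "tvec" (3), from world to camera coordinates, as OpenCV has them. Camera axes: x right, y down, z forward; pixel columns grow to the right and rows downward; lengths in m; the calibration is good to about 2 mm. A picture is of the moment at which its call begins. camera_params takes no time and is no camera call.
- order.hand_in(): hands the job in; it is judged then, once.
Trained networks look in the newest picture that a camera, given by its name, has taken for a name from the list of things; names that differ only in an ending like _2 or _b are one class to them, and where a whole thing is asked for, a point or a joint stands for the part that bears it (a point fixed in the world has none). Each returns a list of dicts, best first, with "confidence" (0 to 1); they miss things now and then, are a little off and sometimes report something else, mostly with a low value. They report only what shows in the picture. A call takes as long as a camera call. They do not tell look-alikes from the thing itself.
- masks_of(camera, thing): "region" (480x640 bool, what is visible of it) and "box" ([left, top, right, bottom] as shares, 0 to 1, of the picture: columns of its width, rows of its height, round what is visible of it).
- mark_of(camera, thing): "centre" ([column, row] as shares, 0 to 1, of the picture: columns of its width, rows of its height: a listed point, or the origin of a listed thing).
The state is a dict: "time_s": time; "joint_pos": joint angles; "joint_velocities": joint speeds; "tau": joint torques, N m; "eef_pos": TCP position; "tool_rot": TCP orientation; "ft_force": force on the tool from outside, world axes, zero at the start; "wrist_torque": the same for the moment, N m; "finger_gap": finger opening in m; "grasp_force": force on a finger pad.
Only numpy, scipy, OpenCV 4.12 (cv2) and the standard library are available. Lean on these libraries where they do the work, as an engineer would, in place of code of your own. Each camera call takes 0.05 s, during which the arm holds its last target. There are 200 camera calls.

## Task

Pack the wooden slide-lid service case on the bench: lift the oil bottle out of the lid's way and stand it upright elsewhere on the bench, clear of the case and of the strip the lid slides over, then draw the lid open. Lay the black torch in the middle bay and the large wrench flat in the empty bay at the back, and slide the lid fully shut. Do not push the bottle with the lid or tip it over, and leave the sanding block and glue bottle where they are.

Things in the scene. Friction and masses are not known exactly. Their poses are not given: they have to be found in the camera images.
- case: Wooden slide-lid case, fixed, 196 (x) x 208 (y) x 63 mm high. Origin: centre of underside, on the bench; +x away from the robot; yaw varies. Lid runs out over the low +y end (robot's left; 49 mm high). Walls 10 mm. Inside y = -94 to 94, felt floor 8 mm, lid underside 50 mm above the bench. Dividers along y at x = -36 and 14, 4 mm thick, 20 mm above the bench. Front bay x -88 to -38: small wrench
- case_lid (a joint): Slide of the plywood lid (186 x 196 x 6 mm, top 56.5 mm above the bench), metres: 0 = fully shut, 0.18 = drawn fully out along the case's +y. Starts 0 to 0.05. Stays where it is left; takes about 2 N to slide plus 6 N per m/s.
- lid_pull (a point): Centre of the dark wooden pull batten on the lid, 66.5 mm above the bench; the batten is 70 mm (case x) x 14 mm (case y), and stands 20 mm above the lid (top 76.5 mm above the bench). It moves with the lid; with the lid shut it is at case x 0, y +84 mm. Axes as the case's.
- torch_bay (a point): Middle of the felt floor of the middle bay, for the torch: case x = -34 to 12 mm, 188 mm long in y; the point is at case x -11, y 0, 8 mm above the bench. Axes as the case's.
- wrench_bay (a point): Middle of the felt floor of the empty back bay, for the large wrench: case x = 16 to 88 mm, 188 mm long in y; the point is at case x 52, y 0, 8 mm above the bench. Axes as the case's.
- torch: Black pocket torch lying on its side, 125 mm long along its own y, 38 mm wide and high (does not roll: behaves as a 38 x 126 x 38 mm bar), 0.1 to 0.25 kg. Origin: middle of its underside; z up. May lie in the bay either way round.
- wrench_large: Large steel combination wrench lying flat, 162 mm long along its own y, 10 mm thick; heads 41 and 28 mm wide, between them from y = -50 to +40 mm a straight shank 12 mm wide, 1 to 10 mm above the underside. Origin: middle of its underside; z up. Either way round.
- oil_bottle: Oil bottle, cream with a red spout, standing in the lid's path beside the low end of the case: body 40 mm in diameter up to 87 mm high, spout 17 mm in diameter up to 118 mm. Origin: centre of its foot; z up along its axis. About 0.12 kg.
- wrench_small: Small steel combination wrench, 127 x 32 x 10 mm, already lying flat in the front bay, held fast there. Origin: middle of its underside, long along its own y.
- sanding_block: Brown cork sanding block lying among the tools, 104 mm long along its own y, 62 mm wide, 30 mm high; origin: middle of its underside. Bystander, leave alone.
- glue_bottle: Dark glue bottle standing at the back, 51 mm in diameter, 184 mm high; origin: centre of its foot. Bystander, leave alone.
- level: Yellow torpedo spirit level standing on edge at the back, 230 mm long along its own y, 20 mm wide, 40 mm high, fixed; origin: middle of its underside. Close behind it stand upright cabinet fronts, at world x = 0.70 and about 0.43 high; in the strip of bench between it and the tools, x about 0.60 to 0.67, stands only the glue bottle.
Things that resemble listed ones, but are neither listed nor needed, are in the scene too. What is shaped like the oil_bottle but purple or yellow is not meant.

How it is judged:
By the outcome, as a careful person would: the job done as asked, in the order asked, and still so for the second after the job is handed in, with the robot touching nothing.
It also fails if it takes over 72 s, if anything falls off the work surface, if the arm or the gripper's body presses on something with over 40 N, if the wrist force passes 120 N, or if a joint passes its speed limit or range.

## Working session

There is one attempt and no reset: what is moved stays moved. The work goes in short steps, Python scripts to look and compute and a tool call to move; the robot and the scene stay as the last step left them, time stands still between calls to the robot, and variables do not carry over. Pictures are saved under pics/ and viewed, at most 10 in all, crops included, and the job is handed in when it is done.

Besides the shell and the picture viewer there is one more tool, called after "Call:" in YAML: its name, and indented under it one key for each argument. drive_tool: Moves the arm, as the interface text tells. Its arguments: {"type":"object","properties":{"plan":{"type":"array","items":{"type":"array"}},"jaw":{"type":"number"},"grip_force":{"type":"number"}},"required":["plan"]}

```bash
mkdir -p pics; ls; cat > h.py <<'E'
import numpy as np, cv2
from rig import sensors, get_image, camera_params, order, masks_of, mark_of
def cam(n):
    p=camera_params(n); f=240/np.tan(np.radians(p['vfov'])/2)
    K=np.array([[f,0,p['cx']],[0,f,p['cy']],[0,0,1.]]); 
    return K,np.array([p['k1'],0,0,0.]),np.array(p['rvec'],float),np.array(p['tvec'],float)
def proj(n,P):
    K,d,r,t=cam(n); return cv2.projectPoints(np.atleast_2d(np.array(P,float)),r,t,K,d)[0][:,0]
def back(n,uv,z):
    K,d,r,t=cam(n); R=cv2.Rodrigues(r)[0]
    q=cv2.undistortPoints(np.array(uv,float).reshape(-1,1,2),K,d)[:,0]
    D=np.c_[q,np.ones(len(q))]@R; C=-R.T@t
    s=(z-C[2])/D[:,2]; return C+D*s[:,None]
E
python3 - <<'E'
from h import *
for n in('scene','top'):
    im=get_image(n); cv2.imwrite(f'pics/{n}0.png',im[:,:,::-1])
    K,d,r,t=cam(n); print(n,-cv2.Rodrigues(r)[0].T@t,K[0,0],d[0])
    for th in('case','lid_pull','torch_bay','wrench_bay','torch','wrench_large','oil_bottle','sanding_block','glue_bottle','level'):
        print(th,[(np.round(np.array(m['centre'])*[640,480]).astype(int).tolist(),round(m['confidence'],2)) for m in mark_of(n,th)[:5]])
s=sensors.state();print(s['time_s'],s['eef_pos'],s['tool_rot'],s['ft_force'],s['finger_gap'])
E
```

```text
pics
scene [-0.42096188 -0.79374328  1.00039825] 615.4930634738278 -0.0645138501726089
case [([292, 258], 0.85)]
lid_pull [([256, 225], 0.91)]
torch_bay []
wrench_bay []
torch [([368, 294], 0.83)]
wrench_large [([396, 317], 0.88)]
oil_bottle [([324, 311], 0.91), ([346, 327], 0.77), ([223, 247], 0.56)]
sanding_block [([444, 332], 0.85)]
glue_bottle [([451, 289], 0.55)]
level [([385, 246], 0.56)]
top [ 0.41887654 -0.08834472  1.21727085] 490.20446498349247 -0.12299606661285777
case [([303, 248], 0.85)]
lid_pull [([259, 262], 0.81)]
torch_bay []
wrench_bay []
torch [([393, 242], 0.83)]
wrench_large [([431, 262], 0.84)]
oil_bottle [([373, 290], 0.76), ([405, 290], 0.74), ([231, 283], 0.66)]
sanding_block [([475, 244], 0.61)]
glue_bottle [([453, 195], 0.59), ([229, 283], 0.55)]
level [([360, 171], 0.95)]
1.1 [0.28612179 0.58364625 0.23872947] [2.25920902e-01 9.74145649e-01 1.88764618e-05 1.87780287e-05] [ 0.31159589  0.3712118  -0.48149311] 0.08835388203899087
```

View pics/scene0.png

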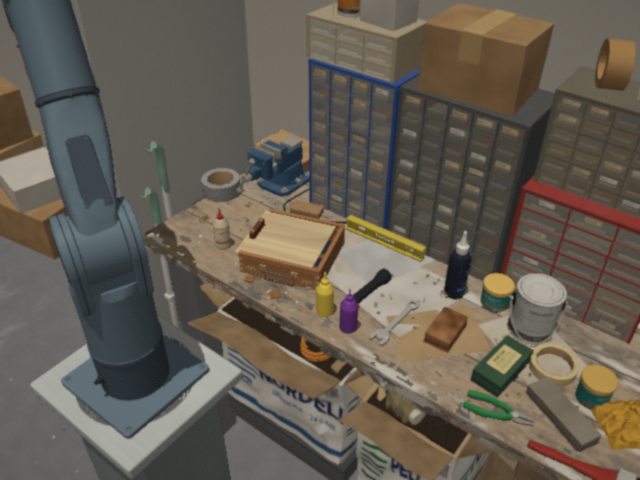

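View pics/top0.png

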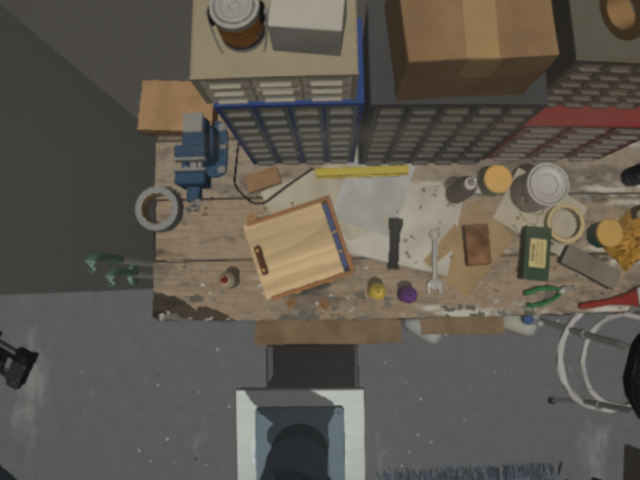

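The scene shows the cream bottle at scene (223,232) / top (229,280). Look-alikes are yellow at scene (325,297) / top (377,288) and purple at scene (349,314) / top (407,294). The cream one beside the case's low end is the right one. The torch is at top (395,243), the wrench at top (434,262), and the lid is slightly open with its batten at top (262,260).

```bash
cat >> h.py <<'E'
from scipy.optimize import minimize
def box(x0,x1,y0,y1,z0,z1): return np.array([[x,y,z] for x in(x0,x1) for y in(y0,y1) for z in(z0,z1)])/1000.
def cyl(r,z0,z1):
    a=np.linspace(0,2*np.pi,24,endpoint=False); return np.array([[r*np.cos(t),r*np.sin(t),z] for t in a for z in(z0,z1)])/1000.
def tr(P,x,y,w): c,s=np.cos(w),np.sin(w); return np.c_[x+c*P[:,0]-s*P[:,1],y+s*P[:,0]+c*P[:,1],P[:,2]]
def sil(n,hulls,S=4):
    m=np.zeros((480*S,640*S),np.uint8)
    for H in hulls: cv2.fillConvexPoly(m,np.round(cv2.convexHull(((proj(n,H)+.5)*S).astype(np.float32))).astype(np.int32),1)
    return cv2.resize(m.astype(np.float32),(640,480),interpolation=cv2.INTER_AREA)
def fit(masks,model,x0,step):
    def cost(v):
        c=0
        for n,m in masks.items():
            s=sil(n,model(v)); c+=1-np.minimum(s,m).sum()/np.maximum(s,m).sum()
        return c/len(masks)
    x0=np.array(x0,float); sx=np.vstack([x0]+[x0+np.eye(len(x0))[i]*step[i] for i in range(len(x0))])
    r=minimize(cost,x0,method='Nelder-Mead',options=dict(initial_simplex=sx,xatol=2e-4,fatol=1e-4,maxiter=250)); return r.x,r.fun
def getmask(n,th,near=None,rad=40):
    ms=masks_of(n,th)
    for m in ms:
        b=np.array(m['box']); c=np.array([(b[0]+b[2])*320,(b[1]+b[3])*240])
        if near is None or np.hypot(*(c-near))<rad: return m['region'].astype(np.float32)
    return None
def casem(v):
    x,y,w,s=v; s*=1000
    return [tr(h,x,y,w) for h in(box(-98,98,-104,94,0,63),box(-98,98,94,104,0,49),box(-93,93,-98+s+2,98+s,50.5,56.5),box(-35,35,77+s,91+s,56.5,76.5))]
one=lambda H: lambda v:[tr(H,*v)]
torchm=lambda v:[tr(h,*v) for h in(box(-19,19,-63,63,0,38),)]
botm=lambda v:[tr(cyl(20,0,87),v[0],v[1],0),tr(cyl(8.5,87,118),v[0],v[1],0)]
E
python3 - <<'E'
from h import *
for n in('scene','top'): get_image(n)
C=('scene','top')
def g(th,ns={}): return {n:m for n in C if (m:=getmask(n,th,ns.get(n))) is not None}
M=g('case'); print('case',fit(M,casem,[*back('top',[[303,248]],0)[0][:2],0.25,0.02],[.01,.01,.05,.02]))
M=g('oil_bottle',{'scene':(223,232),'top':(229,280)});print('oil',len(M),fit(M,botm,back('top',[[231,283]],0)[0][:2],[.01,.01]))
M=g('torch'); print('torch',len(M),fit(M,torchm,[*back('top',[[393,242]],0)[0][:2],0.],[.01,.01,.1]))
M=g('sanding_block'); print('sand',len(M),fit(M,one(box(-31,31,-52,52,0,30)),[*back('top',[[475,244]],0)[0][:2],0.],[.01,.01,.1]))
M=g('wrench_large'); m=M['top']; p=np.argwhere(m>0)[:,::-1]; 
P=back('top',p,.008)[:,:2]; c=P.mean(0); e=np.linalg.svd(P-c,full_matrices=0)[2][0]; t=(P-c)@e; print('wr',c,np.degrees(np.arctan2(e[1],e[0])),t.min(),t.max(), 'mid',c+e*(t.min()+t.max())/2)
Ms=M.get('scene')
if Ms is not None:
    p=np.argwhere(Ms>0)[:,::-1];P=back('scene',p,.008)[:,:2]; c=P.mean(0); e=np.linalg.svd(P-c,full_matrices=0)[2][0]; t=(P-c)@e; print('wr',c,np.degrees(np.arctan2(e[1],e[0])),t.min(),t.max(), 'mid',c+e*(t.min()+t.max())/2)
for n,uv in(('top',[[259,262]]),('scene',[[256,225]])): print('pull',back(n,uv,.0665))
for n,uv in(('top',[[231,283]]),('scene',[[223,247]])): print('oil',back(n,uv,0))
print('yel,pur,glue,level',back('top',[[373,290],[405,290],[453,195],[360,171]],0)[:,:2])
im=get_image('top'); cv2.imwrite('pics/c.png',cv2.resize(im[180:320,150:500,::-1],None,fx=2.2,fy=2.2,interpolation=3))
E
```

```text
case (array([ 0.4963643 , -0.01123521,  0.30002267,  0.01626456]), np.float64(0.04511407017707825))
oil 2 (array([0.42190475, 0.16084702]), np.float64(0.13695651292800903))
torch 2 (array([ 0.50686409, -0.23423109,  1.43417157]), np.float64(0.43432778120040894))
sand 2 (array([ 0.4978706 , -0.44607074,  1.64293876]), np.float64(0.14536622166633606))
wr [ 0.44180666 -0.33746839] 177.31689718732463 -0.09521831183589935 0.05628642837824884 mid [ 0.46125126 -0.33837963]
wr [ 0.44667675 -0.34521386] 178.11744706759953 -0.09583789193676637 0.07261032040721602 mid [ 0.45828427 -0.34559539]
pull [[0.46220698 0.08674652 0.0665    ]]
pull [[0.47465687 0.08671312 0.0665    ]]
oil [[0.41325178 0.16763037 0.        ]]
oil [[0.41517589 0.15264016 0.        ]]
yel,pur,glue,level [[ 0.39106687 -0.18543058]
 [ 0.38963309 -0.26475206]
 [ 0.62560328 -0.39330231]
 [ 0.69037691 -0.15962953]]
```

View pics/c.png

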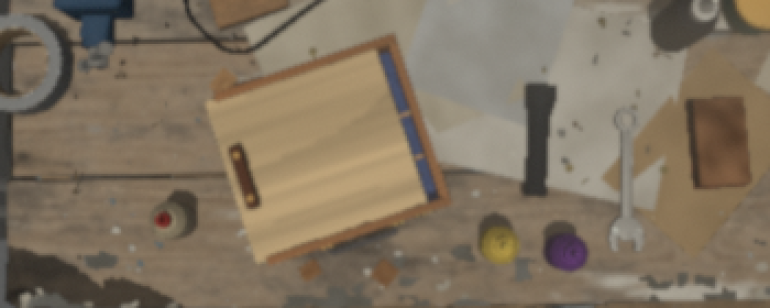

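Crop: the batten is at crop (244,176). The lid is open by about 22 mm of felt. The cream bottle with its red spout is at crop (170,218), clear of the lid. The wrench's large head points towards the robot at crop (627,235). I'll overlay the fitted poses and check them.

```bash
cat > ov.py <<'E'
from h import *
def wire(im,n,P,S,col,off):
    q=((proj(n,P)-off+.5)*S).astype(int)
    for i in range(8):
        for b in(1,2,4):
            if not i&b: cv2.line(im,tuple(map(int,q[i])),tuple(map(int,q[i|b])),col,1)
E
python3 - <<'E'
from ov import *
S=3
cv=(0.4964,-.0112,.3000,.0163)
# torch & wrench ends from masks
get_image('top')
for th,z in(('torch',.019),('wrench_large',.006),('lid_pull',.0765)):
  for n in('top','scene'):
    if n=='scene': get_image('scene')
    m=masks_of(n,th)
    if m:
        r=cv2.minAreaRect(np.argwhere(m[0]['region'])[:,::-1].astype(np.float32)); b=back(n,cv2.boxPoints(r),z)[:,:2]
        e=[(b[0]+b[1])/2,(b[1]+b[2])/2,(b[2]+b[3])/2,(b[3]+b[0])/2]; d1,d2=e[2]-e[0],e[3]-e[1]
        d=d1 if np.hypot(*d1)>np.hypot(*d2) else d2
        print(th,n,b.mean(0).round(4),'len',np.hypot(*d1).round(3),np.hypot(*d2).round(3),'az',np.degrees(np.arctan2(d[1],d[0])).round(1))
T=(0.507,-.234,1.52);W=(.4590,-.342,1.57+1.57)
pics=[]
for n,o in(('top',(215,185)),('scene',(205,185))):
    im=get_image(n)[o[1]:o[1]+155,o[0]:o[0]+245,::-1]; im=cv2.resize(im,None,fx=S,fy=S,interpolation=3)
    for h in casem(cv): wire(im,n,h,S,(0,255,0),np.array(o))
    wire(im,n,tr(box(-19,19,-63,63,0,38),*T),S,(0,0,255),np.array(o))
    wire(im,n,tr(box(-6,6,-81,81,0,10),W[0],W[1],1.55),S,(255,0,0),np.array(o))
    for h in (tr(box(-20,20,-20,20,0,87),.4219,.1608,0),): wire(im,n,h,S,(255,0,255),np.array(o))
    cv2.imwrite(f'pics/ov_{n}.png',im)
E
```

```text
torch top [ 0.5055 -0.2393] len 0.035 0.123 az 177.2
torch scene [ 0.5137 -0.245 ] len 0.042 0.136 az 178.8
wrench_large top [ 0.4598 -0.3415] len 0.039 0.16 az 175.0
wrench_large scene [ 0.4588 -0.344 ] len 0.05 0.174 az 178.3
lid_pull top [0.4886 0.0044] len 0.18 0.192 az 107.2
lid_pull scene [ 0.4733 -0.0093] len 0.229 0.177 az -72.1
```

View pics/ov_top.png

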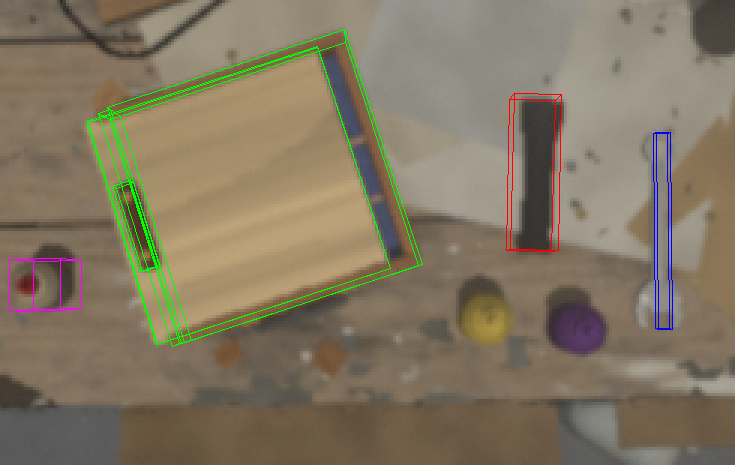

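View pics/ov_scene.png

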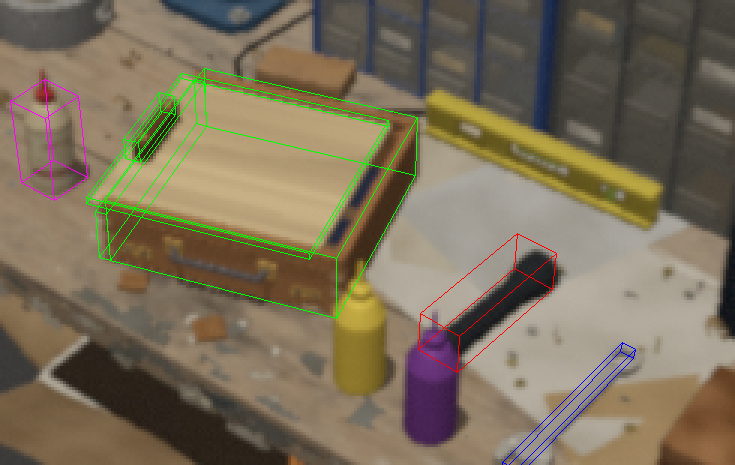

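The overlay shows the case, lid slide (about 16 mm) and bottle matching within a few mm. The torch needs about 5 mm more towards −y. Going to the bottle now.

Call:
drive_tool:
  plan:
    - [[40,-125,0],[0,0,0]]
    - [[80,-250,0],[0,0,0]]
    - [[134,-423,-60],[0,0,0]]
    - [[134,-423,-60],[0,0,0]]
    - [[134,-423,-60],[0,0,0]]
    - [[134,-423,-60],[0,0,0]]
    - [[134,-423,-60],[0,0,0]]
    - [[134,-423,-60],[0,0,0]]
    - [[134,-423,-60],[0,0,0]]
    - [[134,-423,-60],[0,0,0]]
    - [[134,-423,-60],[0,0,0]]
    - [[134,-423,-60],[0,0,0]]
  jaw: 1.0

```text
time_s: 3.35
eef_pos: [0.4212, 0.1537, 0.1781]
tool_rot: [0.23, 0.973, -0.002, 0.0]
ft_force: [-0.7, -0.4, 0.4]
finger_gap: 0.088
grasp_force: 0.0
```

```bash
python3 - <<'E'
from ov import *
s=sensors.state();print(s['time_s'],s['eef_pos'],s['joint_pos'])
S=5;pics=[]
for n,o in(('top',(190,245)),('scene',(185,170))):
    im=get_image(n)[o[1]:o[1]+75,o[0]:o[0]+75,::-1]; im=cv2.resize(im,None,fx=S,fy=S,interpolation=3)
    for z in(0,87,118):
        r=20 if z<100 else 8.5
        q=((proj(n,tr(cyl(r,z,z),.420,.161,0))-o+.5)*S).astype(np.int32); cv2.polylines(im,[q],True,(255,0,255),1)
    pics.append(im)
cv2.imwrite('pics/b.png',np.hstack(pics))
E
```

```text
3.35 [0.42124704 0.15370921 0.17809716] [-0.5609911   0.28570915  0.12674755  2.11077162 -0.04829417  0.74974118
  0.70197364]
```

View pics/b.png

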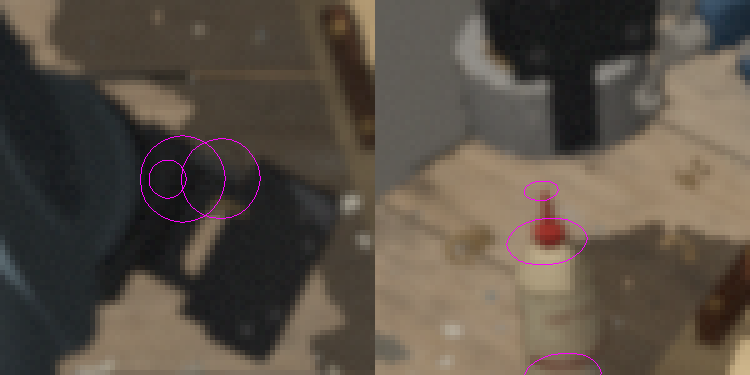

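The spout prediction lies within about 1 px in the scene view, so I'm descending.

Call:
drive_tool:
  plan:
    - [[-2,0,-40],[0,0,0]]
    - [[-2,0,-80],[0,0,0]]
    - [[-2,0,-117],[0,0,0]]
    - [[-2,0,-117],[0,0,0]]
    - [[-2,0,-117],[0,0,0]]
    - [[-2,0,-117],[0,0,0]]

```text
time_s: 3.95
eef_pos: [0.419, 0.1621, 0.0633]
tool_rot: [0.225, 0.974, 0.001, 0.001]
ft_force: [0.4, -0.0, 0.2]
finger_gap: 0.0882
grasp_force: 0.0
```

Call:
drive_tool:
  plan:
    - [[0,0,0],[0,0,0]]
    - [[0,0,0],[0,0,0]]
    - [[0,0,0],[0,0,0]]
    - [[0,0,0],[0,0,0]]
    - [[0,0,0],[0,0,0]]
    - [[0,0,0],[0,0,0]]
  jaw: 0.0
  grip_force: 20

```text
time_s: 4.45
eef_pos: [0.4183, 0.1607, 0.0621]
tool_rot: [0.226, 0.974, 0.0, 0.0]
ft_force: [-0.9, 1.0, 0.1]
finger_gap: 0.0504
grasp_force: 0.0
```

Call:
drive_tool:
  plan:
    - [[0,0,0],[0,0,0]]
    - [[0,0,0],[0,0,0]]
    - [[0,0,0],[0,0,0]]
    - [[0,0,0],[0,0,0]]
    - [[0,0,0],[0,0,0]]

```text
time_s: 4.87
eef_pos: [0.4183, 0.1608, 0.0618]
tool_rot: [0.226, 0.974, 0.0, 0.0]
ft_force: [0.1, 0.7, 1.6]
finger_gap: 0.0399
grasp_force: 19.6
```

Call:
drive_tool:
  plan:
    - [[0,0,30],[0,0,0]]
    - [[0,0,65],[0,0,0]]
    - [[0,0,100],[0,0,5]]
    - [[20,-30,120],[0,0,10]]
    - [[40,-65,120],[0,0,15]]
    - [[60,-100,120],[0,0,20]]
    - [[80,-135,120],[0,0,26]]
    - [[105,-170,120],[0,0,26]]
    - [[130,-205,120],[0,0,26]]
    - [[150,-240,120],[0,0,26]]
    - [[170,-275,120],[0,0,26]]
    - [[185,-300,120],[0,0,26]]

```text
time_s: 5.87
eef_pos: [0.6034, -0.1439, 0.1811]
tool_rot: [0.002, 1.0, -0.001, -0.0]
ft_force: [0.1, 0.6, -0.8]
finger_gap: 0.0398
grasp_force: 19.6
```

Call:
drive_tool:
  plan:
    - [[12,-20,0],[0,0,0]]
    - [[22,-38,0],[0,0,0]]
    - [[29,-51,0],[0,0,0]]
    - [[29,-51,0],[0,0,0]]
    - [[29,-51,-35],[0,0,0]]
    - [[29,-51,-70],[0,0,0]]
    - [[29,-51,-95],[0,0,0]]
    - [[29,-51,-110],[0,0,0]]
    - [[29,-51,-116],[0,0,0]]
    - [[29,-51,-116],[0,0,0]]
    - [[29,-51,-116],[0,0,0]]

```text
time_s: 6.78
eef_pos: [0.6328, -0.1903, 0.0668]
tool_rot: [0.001, 1.0, -0.0, 0.001]
ft_force: [0.1, 0.6, -0.2]
finger_gap: 0.0393
grasp_force: 19.6
```

Call:
drive_tool:
  plan:
    - [[0,0,-2],[0,0,0]]
    - [[0,0,-4],[0,0,0]]
    - [[0,0,-4.5],[0,0,0]]
    - [[0,0,-4.5],[0,0,0]]
    - [[0,0,-4.5],[0,0,0]]

```text
time_s: 7.2
eef_pos: [0.6326, -0.1905, 0.0619]
tool_rot: [0.001, 1.0, -0.0, 0.001]
ft_force: [0.4, -0.5, 2.1]
finger_gap: 0.0397
grasp_force: 19.5
```

Call:
drive_tool:
  plan:
    - [[0,0,0],[0,0,0]]
    - [[0,0,0],[0,0,0]]
    - [[0,0,0],[0,0,0]]
    - [[0,0,0],[0,0,0]]
  jaw: 0.8

```text
time_s: 7.53
eef_pos: [0.6321, -0.1904, 0.0612]
tool_rot: [0.001, 1.0, -0.0, 0.0]
ft_force: [-0.3, -1.1, -0.5]
finger_gap: 0.0644
grasp_force: 0.0
```

Call:
drive_tool:
  plan:
    - [[0,0,10],[0,0,0]]
    - [[0,0,40],[0,0,0]]
    - [[0,0,80],[0,0,0]]
    - [[-5,10,110],[0,0,3]]
    - [[-30,35,110],[0,0,8]]
    - [[-55,70,110],[0,0,12]]
    - [[-80,105,110],[0,0,17]]
    - [[-100,140,110],[0,0,17]]
    - [[-120,180,100],[0,0,17]]
    - [[-140,220,90],[0,0,17]]
    - [[-160,260,90],[0,0,17]]
    - [[-164,279,90],[0,0,17]]

```text
time_s: 8.53
eef_pos: [0.4654, 0.0909, 0.1514]
tool_rot: [-0.148, 0.989, 0.0, -0.001]
ft_force: [-0.0, 0.2, 0.8]
finger_gap: 0.0704
grasp_force: 0.0
```

```bash
python3 - <<'E'
from ov import *
s=sensors.state();print(s['time_s'],s['eef_pos'])
n='scene'; im=get_image(n)
for m in mark_of(n,'lid_pull')[:2]+mark_of(n,'oil_bottle')[:4]:
    uv=np.array(m['centre'])*[640,480]; print(uv,m['confidence'],back(n,[uv],.0665)[0].round(4),back(n,[uv],0)[0].round(4))
o=(225,170);S=3.5
im=im[o[1]:o[1]+160,o[0]:o[0]+220,::-1]; im=cv2.resize(im,None,fx=S,fy=S,interpolation=3)
for h in casem((.4964,-.0112,.3,.0163)): wire(im,n,h,S,(0,255,0),np.array(o))
cv2.imwrite('pics/d.png',im)
E
```

```text
8.5333 [0.46540758 0.09088669 0.15136176]
[259.968 228.384] 0.77 [0.4703 0.0693 0.0665] [0.5337 0.1308 0.    ]
[379.072 257.808] 0.89 [ 0.5582 -0.2298  0.0665] [ 0.6279 -0.1896  0.    ]
[320.704 309.888] 0.76 [ 0.3344 -0.2267  0.0665] [ 0.3881 -0.1863  0.    ]
[348.928 328.512] 0.56 [ 0.3269 -0.3063  0.0665] [ 0.3801 -0.2716  0.    ]
```

View pics/d.png

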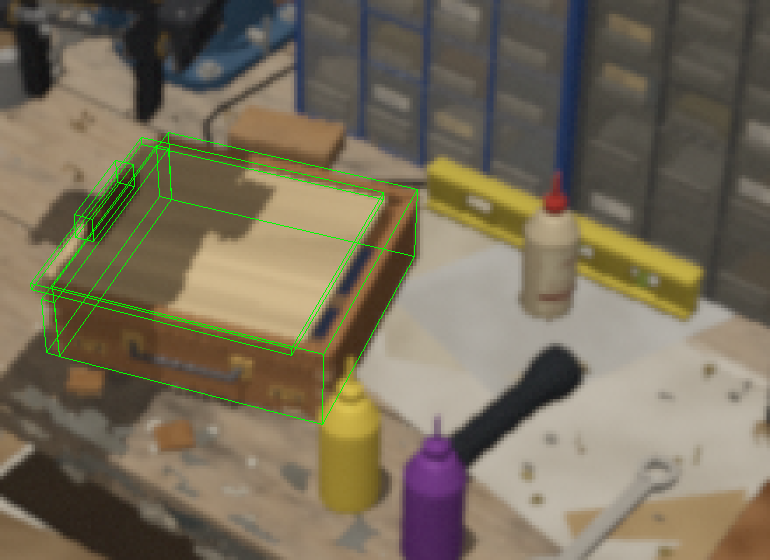

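The bottle stands upright at about (0.632, −0.190), scene crop (550,260). The batten is near (0.467, 0.083). Gripping it now.

Call:
drive_tool:
  plan:
    - [[-1,-5,-40],[0,0,0]]
    - [[-1,-5,-75],[0,0,0]]
    - [[-1,-5,-90],[0,0,0]]
    - [[-1,-5,-90],[0,0,0]]
    - [[-1,-5,-90],[0,0,0]]

```text
time_s: 9.1
eef_pos: [0.4675, 0.0822, 0.0613]
tool_rot: [-0.146, 0.989, -0.0, -0.0]
ft_force: [0.2, -0.3, 0.0]
finger_gap: 0.0703
grasp_force: 0.0
```

Call:
drive_tool:
  plan:
    - [[0,0,0],[0,0,0]]
    - [[0,0,0],[0,0,0]]
    - [[0,0,0],[0,0,0]]
    - [[0,0,0],[0,0,0]]
    - [[0,0,0],[0,0,0]]
    - [[0,0,0],[0,0,0]]
    - [[0,0,0],[0,0,0]]
    - [[0,0,0],[0,0,0]]
    - [[0,0,0],[0,0,0]]
    - [[0,0,0],[0,0,0]]
    - [[0,0,0],[0,0,0]]
  jaw: 0.0
  grip_force: 15

```text
time_s: 10.02
eef_pos: [0.4671, 0.0834, 0.0612]
tool_rot: [-0.147, 0.989, -0.0, -0.0]
ft_force: [0.0, -1.9, 0.5]
finger_gap: 0.0137
grasp_force: 15.0
```

Call:
drive_tool:
  plan:
    - [[-4,13,0],[0,0,0]]
    - [[-8.5,27,0],[0,0,0]]
    - [[-13,41,0],[0,0,0]]
    - [[-17,55,0],[0,0,0]]
    - [[-21.5,69,0],[0,0,0]]
    - [[-26,83,0],[0,0,0]]
    - [[-30,97,0],[0,0,0]]
    - [[-34.5,111,0],[0,0,0]]
    - [[-39,125,0],[0,0,0]]
    - [[-43,139,0],[0,0,0]]
    - [[-48,155,0],[0,0,0]]
    - [[-48,155,0],[0,0,0]]

```text
time_s: 11.02
eef_pos: [0.4177, 0.2395, 0.0612]
tool_rot: [-0.148, 0.989, -0.001, -0.001]
ft_force: [-3.9, -0.2, 6.1]
finger_gap: 0.0142
grasp_force: 15.0
```

Call:
drive_tool:
  plan:
    - [[-0.5,2,0],[0,0,0]]
    - [[-1,4,0],[0,0,0]]
    - [[-1,4,0],[0,0,0]]

```text
time_s: 11.27
eef_pos: [0.4175, 0.2401, 0.0611]
tool_rot: [-0.146, 0.989, -0.002, -0.001]
ft_force: [-1.3, -7.0, 6.8]
finger_gap: 0.0142
grasp_force: 15.0
```

Call:
drive_tool:
  plan:
    - [[0,0,0],[0,0,0]]
    - [[0,0,0],[0,0,0]]
    - [[0,0,0],[0,0,0]]
  jaw: 0.4

```text
time_s: 11.52
eef_pos: [0.4181, 0.2431, 0.0612]
tool_rot: [-0.147, 0.989, 0.0, 0.0]
ft_force: [-0.2, 0.4, 0.6]
finger_gap: 0.0315
grasp_force: 0.0
```

Call:
drive_tool:
  plan:
    - [[0,0,35],[0,0,0]]
    - [[0,0,75],[0,0,-2]]
    - [[10,-20,100],[0,0,-7]]
    - [[20,-60,100],[0,0,-12]]
    - [[30,-100,100],[0,0,-15]]
    - [[40,-140,100],[0,0,-18]]
    - [[50,-180,100],[0,0,-20]]
    - [[60,-220,100],[0,0,-20]]
    - [[70,-260,100],[0,0,-20]]
    - [[75,-300,100],[0,0,-20]]
    - [[80,-340,100],[0,0,-20]]
    - [[90,-380,100],[0,0,-20]]
  jaw: 0.8

```text
time_s: 12.52
eef_pos: [0.5076, -0.139, 0.1611]
tool_rot: [0.027, 1.0, 0.0, -0.0]
ft_force: [0.2, -0.1, -0.1]
finger_gap: 0.0706
grasp_force: 0.0
```

```bash
python3 - <<'E'
from ov import *
s=sensors.state();print(s['time_s'],s['eef_pos'])
for n in('top','scene'):
  get_image(n)
  for th in('lid_pull','torch_bay','wrench_bay','torch','wrench_small','case'):
    for m in mark_of(n,th)[:2]:
      uv=np.array(m['centre'])*[640,480]; print(n,th,uv.round(),m['confidence'],back(n,[uv],{'lid_pull':.0665,'torch_bay':.008,'wrench_bay':.008,'wrench_small':.008}.get(th,0))[0].round(4))
v=(.4964,-.0112,.3)
for a in((-11,0),(52,0),(0,264)): print(a,tr(np.array([[a[0],a[1],0]])/1e3,*v))
n='scene';im=get_image(n);o=(200,170);S=3.5
im=im[o[1]:o[1]+150,o[0]:o[0]+220,::-1]; im=cv2.resize(im,None,fx=S,fy=S,interpolation=3)
for h in (box(-98,98,-104,104,0,49),box(-98,98,-104,94,0,63),box(-38,-34,-94,94,8,20),box(12,16,-94,94,8,20)): wire(im,n,tr(h,*v),S,(0,255,0),np.array(o))
cv2.imwrite('pics/e.png',im)
E
```

```text
12.5167 [ 0.50755333 -0.13901174  0.16114754]
top lid_pull [194. 286.] 0.77 [0.4076 0.2428 0.0665]
top wrench_bay [292. 229.] 0.73 [0.5439 0.0116 0.008 ]
top torch [396. 243.] 0.63 [ 0.5058 -0.2465  0.    ]
top wrench_small [312. 273.] 0.69 [ 0.4364 -0.0363  0.008 ]
top wrench_small [433. 262.] 0.51 [ 0.4569 -0.3359  0.008 ]
top case [303. 248.] 0.96 [ 0.4967 -0.013   0.    ]
top case [194. 283.] 0.44 [0.4132 0.2608 0.    ]
scene lid_pull [201. 213.] 0.86 [0.426  0.2337 0.0665]
scene torch_bay [290. 262.] 0.63 [ 0.47   -0.0268  0.008 ]
scene wrench_bay [298. 243.] 0.56 [0.5395 0.0033 0.008 ]
scene torch [372. 295.] 0.61 [ 0.5016 -0.2531  0.    ]
scene wrench_small [199. 214.] 0.61 [0.4723 0.2989 0.008 ]
scene wrench_small [384. 250.] 0.24 [ 0.6543 -0.1868  0.008 ]
scene case [295. 258.] 0.96 [ 0.4968 -0.0221  0.    ]
(-11, 0) [[ 0.4858913  -0.01445072  0.        ]]
(52, 0) [[0.5460775  0.00416705 0.        ]]
(0, 264) [[0.41838267 0.24100883 0.        ]]
```

View pics/e.png

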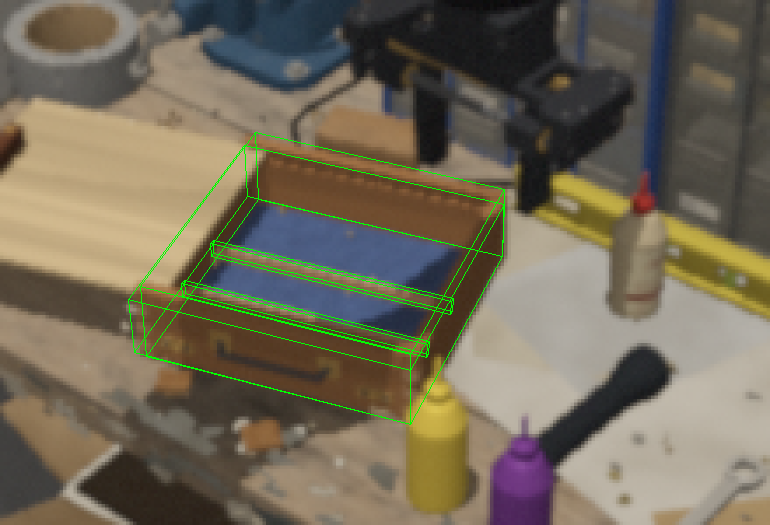

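The open tray's dividers match the model at pixel level, and the lid hit its stop where predicted. Next, the torch.

Call:
drive_tool:
  plan:
    - [[0,-40,0],[0,0,0]]
    - [[0,-80,0],[0,0,0]]
    - [[0,-104,-10],[0,0,0]]
    - [[0,-104,-45],[0,0,0]]
    - [[0,-104,-80],[0,0,0]]
    - [[0,-104,-115],[0,0,0]]
    - [[0,-104,-135],[0,0,0]]
    - [[0,-104,-145],[0,0,0]]
    - [[0,-104,-145],[0,0,0]]
    - [[0,-104,-145],[0,0,0]]
  jaw: 1.0

```text
time_s: 14.1
eef_pos: [0.5085, -0.2416, 0.0167]
tool_rot: [0.027, 1.0, -0.0, 0.0]
ft_force: [-0.6, -0.1, 0.1]
finger_gap: 0.0883
grasp_force: 0.0
```

Call:
drive_tool:
  plan:
    - [[0,0,0],[0,0,0]]
    - [[0,0,0],[0,0,0]]
    - [[0,0,0],[0,0,0]]
    - [[0,0,0],[0,0,0]]
    - [[0,0,0],[0,0,0]]
    - [[0,0,0],[0,0,0]]
    - [[0,0,0],[0,0,0]]
    - [[0,0,0],[0,0,0]]
    - [[0,0,0],[0,0,0]]
    - [[0,0,0],[0,0,0]]
    - [[0,0,0],[0,0,0]]
    - [[0,0,0],[0,0,0]]
  jaw: 0.0
  grip_force: 30

```text
time_s: 15.1
eef_pos: [0.5082, -0.2409, 0.0163]
tool_rot: [0.027, 1.0, 0.0, -0.0]
ft_force: [-0.9, 2.3, 3.7]
finger_gap: 0.0376
grasp_force: 29.9
```

Call:
drive_tool:
  plan:
    - [[0,0,30],[0,0,0]]
    - [[0,0,65],[0,0,0]]
    - [[0,0,100],[0,0,0]]
    - [[0,10,130],[0,0,-6]]
    - [[0,35,130],[0,0,-13]]
    - [[-2,60,130],[0,0,-20]]
    - [[-5,90,130],[0,0,-27]]
    - [[-8,120,130],[0,0,-34]]
    - [[-12,150,130],[0,0,-41]]
    - [[-16,180,130],[0,0,-48]]
    - [[-20,205,130],[0,0,-55]]
    - [[-22,220,130],[0,0,-62]]

```text
time_s: 16.1
eef_pos: [0.4852, -0.0186, 0.1457]
tool_rot: [0.539, 0.842, -0.0, -0.001]
ft_force: [-0.4, -0.3, -3.1]
finger_gap: 0.0369
grasp_force: 29.9
```

Call:
drive_tool:
  plan:
    - [[0,6,0],[0,0,-6]]
    - [[0,6,0],[0,0,-7.7]]
    - [[0,6,0],[0,0,-7.7]]
    - [[0,6,-30],[0,0,-7.7]]
    - [[0,6,-50],[0,0,-7.7]]
    - [[0,6,-50],[0,0,-7.7]]
    - [[0,6,-50],[0,0,-7.7]]
    - [[0,6,-50],[0,0,-7.7]]

```text
time_s: 16.77
eef_pos: [0.4867, -0.0165, 0.0971]
tool_rot: [0.594, 0.805, 0.0, 0.001]
ft_force: [1.0, 0.7, -1.4]
finger_gap: 0.0371
grasp_force: 29.9
```

```bash
python3 - <<'E'
from ov import *
s=sensors.state();print(s['time_s'],s['eef_pos'],s['joint_pos'].round(2),s['ft_force'])
p=s['eef_pos'];q=s['tool_rot'];az=np.arctan2(q[1]**2-q[0]**2,2*q[0]*q[1]);print('az',np.degrees(az))
w=az
out=[]
for n in('scene','top'):
    o=np.array((220,170)) if n=='scene' else np.array((225,180)); S=3
    im=get_image(n)[o[1]:o[1]+140,o[0]:o[0]+130,::-1]; im=cv2.resize(im,None,fx=S,fy=S,interpolation=3)
    h=tr(box(-19,19,-63,63,0,38),p[0],p[1],w)+[0,0,p[2]-.0163]
    wire(im,n,h,S,(0,0,255),o)
    for h in (box(-38,-34,-94,94,8,20),box(12,16,-94,94,8,20)): wire(im,n,tr(h,.4964,-.0112,.3),S,(0,255,0),o)
    out.append(im)
cv2.imwrite('pics/f.png',np.hstack(out))
E
```

```text
16.7667 [ 0.48672877 -0.01648172  0.09705831] [-0.43  0.53  0.47  2.08 -0.41  0.62  0.62] [ 1.03134285  0.67351756 -1.40264952]
az 17.162840313246814
```

View pics/f.png

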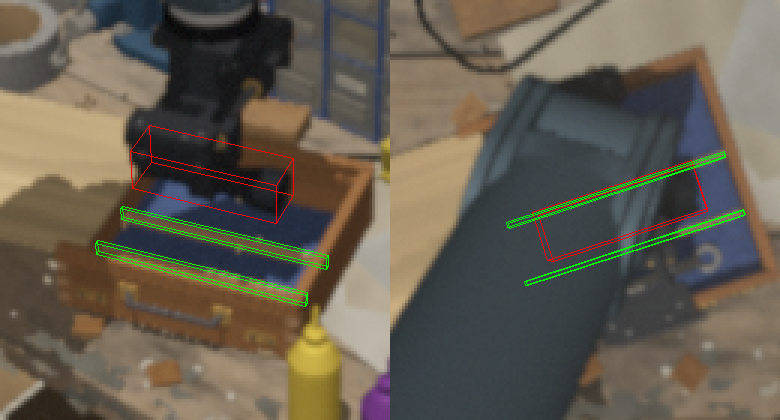

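The torch hangs level over the middle bay and coincides with the predicted box. Lowering it.

Call:
drive_tool:
  plan:
    - [[0,0,-20],[0,0,0]]
    - [[0,0,-38],[0,0,0]]
    - [[0,0,-52],[0,0,0]]
    - [[0,0,-62],[0,0,0]]
    - [[0,0,-68],[0,0,0]]
    - [[0,0,-71],[0,0,0]]
    - [[0,0,-71],[0,0,0]]
    - [[0,0,-71],[0,0,0]]
    - [[0,0,-71],[0,0,0]]

```text
time_s: 17.62
eef_pos: [0.4867, -0.0154, 0.0259]
tool_rot: [0.593, 0.805, 0.0, 0.0]
ft_force: [0.2, -1.2, -2.3]
finger_gap: 0.0374
grasp_force: 29.9
```

Call:
drive_tool:
  plan:
    - [[0,0,-1],[0,0,0]]
    - [[0,0,-1.5],[0,0,0]]
    - [[0,0,-1.5],[0,0,0]]

```text
time_s: 17.87
eef_pos: [0.4865, -0.0153, 0.0242]
tool_rot: [0.594, 0.805, 0.0, 0.0]
ft_force: [-1.0, 0.3, 5.2]
finger_gap: 0.0375
grasp_force: 29.9
```

Call:
drive_tool:
  plan:
    - [[0,0,0],[0,0,0]]
    - [[0,0,0],[0,0,0]]
    - [[0,0,0],[0,0,0]]
  jaw: 0.65

```text
time_s: 18.12
eef_pos: [0.4863, -0.0154, 0.0238]
tool_rot: [0.594, 0.805, 0.0, 0.0]
ft_force: [0.6, -0.3, -0.4]
finger_gap: 0.0554
grasp_force: 0.0
```

Call:
drive_tool:
  plan:
    - [[0,0,15],[0,0,0]]
    - [[0,0,50],[0,0,0]]
    - [[0,0,90],[0,0,0]]
    - [[0,-20,125],[0,0,6]]
    - [[0,-60,130],[0,0,13]]
    - [[0,-100,130],[0,0,20]]
    - [[0,-140,130],[0,0,27]]
    - [[-5,-180,130],[0,0,34]]
    - [[-10,-215,130],[0,0,41]]
    - [[-15,-250,130],[0,0,48]]
    - [[-20,-280,130],[0,0,55]]
    - [[-25,-310,130],[0,0,62]]

```text
time_s: 19.12
eef_pos: [0.4603, -0.3273, 0.1536]
tool_rot: [0.092, 0.996, -0.0, -0.0]
ft_force: [0.9, 0.3, -0.4]
finger_gap: 0.057
grasp_force: 0.0
```

```bash
python3 - <<'E'
from ov import *
s=sensors.state();print(s['time_s'],s['eef_pos'],s['joint_pos'].round(2),s['ft_force'])
o=[]
for n,c in(('scene',(230,180)),('top',(235,185))):
    im=get_image(n)
    for th in('torch','wrench_large','wrench_small'):
        print(n,th,[(back(n,[np.array(m['centre'])*[640,480]],.008 if th!='wrench_large' else 0)[0].round(4)[:2],round(m['confidence'],2)) for m in mark_of(n,th)[:2]])
    o.append(cv2.resize(im[c[1]:c[1]+130,c[0]:c[0]+130,::-1],None,fx=3,fy=3,interpolation=3))
cv2.imwrite('pics/g.png',np.hstack(o))
E
```

```text
19.1167 [ 0.46031607 -0.32729225  0.15364703] [ 0.32  0.51  0.29  1.85 -0.2   0.81  2.1 ] [ 0.91391325  0.30543423 -0.39185505]
scene torch [(array([ 0.4767, -0.0248]), 0.66)]
scene wrench_large [(array([ 0.466, -0.342]), 0.96), (array([ 0.4951, -0.0088]), 0.54)]
scene wrench_small []
top torch [(array([ 0.4803, -0.0237]), 0.89), (array([0.4178, 0.2552]), 0.17)]
top wrench_large [(array([ 0.4612, -0.3351]), 0.66)]
top wrench_small [(array([ 0.6313, -0.1796]), 0.63), (array([ 0.4344, -0.031 ]), 0.49)]
```

View pics/g.png

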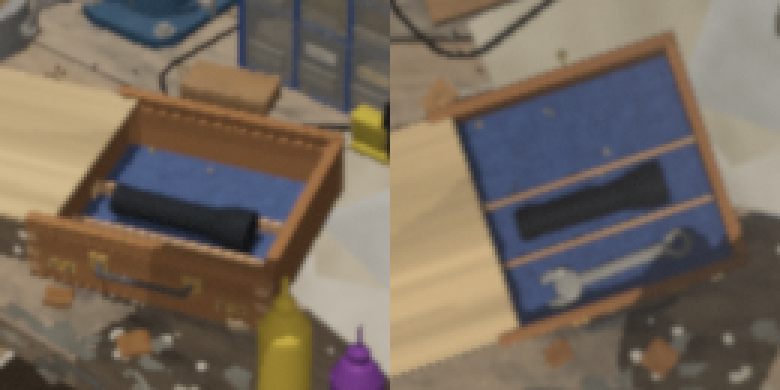

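The torch lies in the middle bay between the dividers (top crop (590,200)), and the back bay is empty. Next, the wrench.

Call:
drive_tool:
  plan:
    - [[-2,-16,-20],[0,0,7]]
    - [[-2,-16,-55],[0,0,8]]
    - [[-2,-16,-90],[0,0,8]]
    - [[-2,-16,-120],[0,0,8]]
    - [[-2,-16,-138],[0,0,8]]
    - [[-2,-16,-147],[0,0,8]]
    - [[-2,-16,-150],[0,0,8]]
    - [[-2,-16,-150],[0,0,8]]
    - [[-2,-16,-150],[0,0,8]]

```text
time_s: 20.27
eef_pos: [0.4601, -0.3416, 0.0049]
tool_rot: [0.024, 1.0, -0.001, 0.001]
ft_force: [-0.1, -0.3, 0.5]
finger_gap: 0.0574
grasp_force: 0.0
```

Call:
drive_tool:
  plan:
    - [[0,0,0],[0,0,0]]
    - [[0,0,0],[0,0,0]]
    - [[0,0,0],[0,0,0]]
    - [[0,0,0],[0,0,0]]
    - [[0,0,0],[0,0,0]]
    - [[0,0,0],[0,0,0]]
    - [[0,0,0],[0,0,0]]
    - [[0,0,0],[0,0,0]]
    - [[0,0,0],[0,0,0]]
    - [[0,0,0],[0,0,0]]
  jaw: 0.0
  grip_force: 45

```text
time_s: 21.1
eef_pos: [0.4591, -0.3413, 0.0037]
tool_rot: [0.025, 1.0, 0.0, -0.0]
ft_force: [-0.1, 0.3, 1.4]
finger_gap: 0.0119
grasp_force: 45.0
```

Call:
drive_tool:
  plan:
    - [[0,0,20],[0,0,0]]
    - [[0,0,55],[0,0,0]]
    - [[0,0,90],[0,0,0]]
    - [[0,0,125],[0,0,0]]
    - [[0,15,150],[0,0,-4]]
    - [[2,45,150],[0,0,-10]]
    - [[5,75,150],[0,0,-16]]
    - [[10,110,150],[0,0,-23]]
    - [[20,145,150],[0,0,-30]]
    - [[30,180,150],[0,0,-37]]
    - [[42,215,150],[0,0,-44]]
    - [[55,250,150],[0,0,-51]]

```text
time_s: 22.1
eef_pos: [0.514, -0.0897, 0.1537]
tool_rot: [0.455, 0.89, -0.0, -0.0]
ft_force: [0.2, -0.5, -1.5]
finger_gap: 0.0116
grasp_force: 45.0
```

Call:
drive_tool:
  plan:
    - [[12,35,0],[0,0,-7]]
    - [[22,65,0],[0,0,-13]]
    - [[28,83,0],[0,0,-19]]
    - [[32,95.5,0],[0,0,-19]]
    - [[32,95.5,-30],[0,0,-19]]
    - [[32,95.5,-60],[0,0,-19]]
    - [[32,95.5,-70],[0,0,-19]]
    - [[32,95.5,-70],[0,0,-19]]
    - [[32,95.5,-70],[0,0,-19]]

```text
time_s: 22.85
eef_pos: [0.546, 0.003, 0.084]
tool_rot: [0.594, 0.805, -0.0, -0.0]
ft_force: [-0.2, 0.1, -1.2]
finger_gap: 0.0118
grasp_force: 45.0
```

```bash
python3 - <<'E'
from h import *
s=sensors.state();p=s['eef_pos'];q=s['tool_rot'];az=np.arctan2(q[1]**2-q[0]**2,2*q[0]*q[1])
print(s['time_s'],p,np.degrees(az),s['joint_pos'].round(2),s['ft_force'],s['wrist_torque'])
d=p[:2]-[.4964,-.0112];c,S=np.cos(.3),np.sin(.3);print('case xy',c*d[0]+S*d[1],-S*d[0]+c*d[1])
for n in('scene','top'):
    get_image(n)
    for m in masks_of(n,'wrench_large')[:1]:
        x=back(n,np.argwhere(m['region'])[:,::-1],p[2]+.002)[:,:2]-[.4964,-.0112]; u=x@[c,S];v=x@[-S,c]
        print(n,m['confidence'],len(x),'x',np.percentile(u,[1,50,99]).round(3),'y',np.percentile(v,[1,99]).round(3))
E
```

```text
22.85 [0.54596943 0.0030272  0.08402198] 17.17375542876233 [-0.44  0.63  0.46  1.94 -0.44  0.67  0.6 ] [-0.20440504  0.07048041 -1.18064726] [-0.07438429  0.00336321  0.04396735]
case xy 0.05155991239071197 -0.00105700886784545
scene 0.59 185 x [0.026 0.045 0.064] y [-0.086  0.069]
```

Call:
drive_tool:
  plan:
    - [[-1,5,-20],[0,0,0]]
    - [[-1,5,-38],[0,0,0]]
    - [[-1,5,-52],[0,0,0]]
    - [[-1,5,-62],[0,0,0]]
    - [[-1,5,-68],[0,0,0]]
    - [[-1,5,-71],[0,0,0]]
    - [[-1,5,-72],[0,0,0]]
    - [[-1,5,-72],[0,0,0]]
    - [[-1,5,-72],[0,0,0]]

```text
time_s: 23.8
eef_pos: [0.5456, 0.0091, 0.0123]
tool_rot: [0.594, 0.805, 0.0, 0.0]
ft_force: [0.0, 0.6, -0.7]
finger_gap: 0.0121
grasp_force: 45.0
```

Call:
drive_tool:
  plan:
    - [[0,0,-0.6],[0,0,0]]
    - [[0,0,-0.6],[0,0,0]]

```text
time_s: 23.97
eef_pos: [0.5457, 0.0091, 0.0117]
tool_rot: [0.594, 0.805, 0.0, 0.0]
ft_force: [-0.3, 0.5, 2.4]
finger_gap: 0.0116
grasp_force: 45.0
```

Call:
drive_tool:
  plan:
    - [[0,0,0],[0,0,0]]
    - [[0,0,0],[0,0,0]]
    - [[0,0,0],[0,0,0]]
  jaw: 0.27

```text
time_s: 24.22
eef_pos: [0.5452, 0.0092, 0.0112]
tool_rot: [0.593, 0.805, 0.0, 0.0]
ft_force: [0.3, 0.2, -0.3]
finger_gap: 0.0236
grasp_force: 0.0
```

Call:
drive_tool:
  plan:
    - [[0,0,10],[0,0,0]]
    - [[0,0,40],[0,0,0]]
    - [[0,0,80],[0,0,0]]
    - [[-5,10,120],[0,0,6]]
    - [[-15,30,140],[0,0,13]]
    - [[-30,60,140],[0,0,20]]
    - [[-45,90,140],[0,0,27]]
    - [[-60,120,140],[0,0,34]]
    - [[-75,150,140],[0,0,41]]
    - [[-90,180,140],[0,0,48]]
    - [[-105,210,140],[0,0,55]]
    - [[-120,225,140],[0,0,62]]

```text
time_s: 25.22
eef_pos: [0.4241, 0.2379, 0.152]
tool_rot: [0.09, 0.996, 0.001, 0.0]
ft_force: [0.1, -0.6, 0.9]
finger_gap: 0.0239
grasp_force: 0.0
```

```bash
python3 - <<'E'
from h import *
s=sensors.state();p=s['eef_pos'];q=s['tool_rot'];az=np.arctan2(q[1]**2-q[0]**2,2*q[0]*q[1])
print(s['time_s'],p,np.degrees(az),s['joint_pos'].round(2),s['ft_force'])
c,S=np.cos(.3),np.sin(.3)
for n in('scene','top'):
    get_image(n)
    for th,z in(('wrench_large',.018),('torch',.027)):
      for m in masks_of(n,th)[:3]:
        x=back(n,np.argwhere(m['region'])[:,::-1],z)[:,:2]-[.4964,-.0112]; u=x@[c,S];v=x@[-S,c]
        print(n,th,m['confidence'],len(x),'x',np.percentile(u,[1,50,99]).round(3),'y',np.percentile(v,[1,99]).round(3))
    for th,z in(('oil_bottle',0),('lid_pull',.0665),('sanding_block',0),('glue_bottle',0)):
        print(n,th,[(back(n,[np.array(m['centre'])*[640,480]],z)[0].round(4)[:2],round(m['confidence'],2)) for m in mark_of(n,th)[:3]])
E
```

```text
25.2167 [0.4240574  0.23792076 0.15197371] 79.72365938835503 [-0.8   0.39  0.24  2.05 -0.14  0.71  0.92] [ 0.11053859 -0.58446042  0.92515925]
scene wrench_large 0.89 455 x [0.023 0.045 0.067] y [-0.081  0.074]
scene torch 0.7 556 x [-0.038 -0.013  0.011] y [-0.068  0.061]
scene torch 0.64 3622 x [-0.071  0.023  0.127] y [0.096 0.302]
scene oil_bottle [(array([ 0.6341, -0.1934]), 0.85), (array([ 0.3826, -0.2648]), 0.67), (array([ 0.3875, -0.1878]), 0.57)]
scene lid_pull [(array([0.425 , 0.2343]), 0.59)]
scene sanding_block [(array([ 0.5077, -0.4465]), 0.87)]
scene glue_bottle [(array([ 0.6312, -0.3976]), 0.76), (array([ 0.4891, -0.016 ]), 0.69)]
top wrench_large 0.86 323 x [0.035 0.051 0.067] y [-0.069  0.077]
top torch 0.93 547 x [-0.031 -0.012  0.003] y [-0.055  0.064]
top oil_bottle [(array([ 0.6276, -0.1815]), 0.85), (array([ 0.3898, -0.1908]), 0.74), (array([ 0.3838, -0.2686]), 0.66)]
top lid_pull [(array([0.415 , 0.2372]), 0.96), (array([0.5348, 0.0064]), 0.19)]
top sanding_block [(array([ 0.5056, -0.4533]), 0.63)]
top glue_bottle [(array([ 0.6355, -0.404 ]), 0.69)]
```

Both lie inside their bays, and the bottle and bystanders are where they should be. Now close the lid.

Call:
drive_tool:
  plan:
    - [[-7,7,0],[0,0,7]]
    - [[-7,7,0],[0,0,14]]
    - [[-7,7,0],[0,0,21]]
    - [[-7,7,0],[0,0,27.5]]
    - [[-7,7,-40],[0,0,27.5]]
    - [[-7,7,-75],[0,0,27.5]]
    - [[-7,7,-90],[0,0,27.5]]
    - [[-7,7,-90],[0,0,27.5]]
    - [[-7,7,-90],[0,0,27.5]]
  jaw: 0.6

```text
time_s: 26.67
eef_pos: [0.4179, 0.2408, 0.0607]
tool_rot: [-0.145, 0.989, -0.0, -0.001]
ft_force: [0.1, -0.5, 0.5]
finger_gap: 0.0526
grasp_force: 0.0
```

Call:
drive_tool:
  plan:
    - [[0,0,0],[0,0,0]]
    - [[0,0,0],[0,0,0]]
    - [[0,0,0],[0,0,0]]
    - [[0,0,0],[0,0,0]]
    - [[0,0,0],[0,0,0]]
    - [[0,0,0],[0,0,0]]
    - [[0,0,0],[0,0,0]]
    - [[0,0,0],[0,0,0]]
    - [[0,0,0],[0,0,0]]
  jaw: 0.0
  grip_force: 20

```text
time_s: 27.42
eef_pos: [0.4185, 0.2404, 0.0614]
tool_rot: [-0.145, 0.989, -0.0, 0.0]
ft_force: [0.6, -4.5, 6.3]
finger_gap: 0.0142
grasp_force: 20.0
```

Call:
drive_tool:
  plan:
    - [[4.5,-14,0],[0,0,0]]
    - [[9,-29,0],[0,0,0]]
    - [[13.5,-44,0],[0,0,0]]
    - [[18,-59,0],[0,0,0]]
    - [[23,-74,0],[0,0,0]]
    - [[27.5,-89,0],[0,0,0]]
    - [[32,-104,0],[0,0,0]]
    - [[37,-119,0],[0,0,0]]
    - [[41.5,-134,0],[0,0,0]]
    - [[46,-148,0],[0,0,0]]
    - [[49.5,-160,0],[0,0,0]]
    - [[49.5,-160,0],[0,0,0]]

```text
time_s: 28.42
eef_pos: [0.4694, 0.0797, 0.0614]
tool_rot: [-0.144, 0.99, -0.0, 0.001]
ft_force: [2.8, -1.9, 0.5]
finger_gap: 0.0136
grasp_force: 20.0
```

Call:
drive_tool:
  plan:
    - [[1,-3,0],[0,0,0]]
    - [[2,-6,0],[0,0,0]]
    - [[3,-9.5,0],[0,0,0]]
    - [[4,-12,0],[0,0,0]]
    - [[4,-12,0],[0,0,0]]
    - [[4,-12,0],[0,0,0]]

```text
time_s: 28.92
eef_pos: [0.4727, 0.0693, 0.0614]
tool_rot: [-0.145, 0.989, -0.0, 0.001]
ft_force: [4.7, 1.9, 2.1]
finger_gap: 0.0137
grasp_force: 20.0
```

Call:
drive_tool:
  plan:
    - [[0,-2,0],[0,0,0]]
    - [[0,-4,0],[0,0,0]]
    - [[0,-4,0],[0,0,0]]
    - [[0,-4,0],[0,0,0]]

```text
time_s: 29.25
eef_pos: [0.4728, 0.0686, 0.0615]
tool_rot: [-0.147, 0.989, 0.002, 0.002]
ft_force: [5.0, 10.9, -0.2]
finger_gap: 0.0136
grasp_force: 20.0
```

Call:
drive_tool:
  plan:
    - [[0,0,0],[0,0,0]]
    - [[0,0,0],[0,0,0]]
    - [[0,0,0],[0,0,0]]
    - [[0,0,0],[0,0,0]]
    - [[0,0,0],[0,0,0]]
  jaw: 0.5

```text
time_s: 29.67
eef_pos: [0.4709, 0.0644, 0.0608]
tool_rot: [-0.145, 0.989, -0.0, -0.001]
ft_force: [0.6, -0.7, 0.1]
finger_gap: 0.0435
grasp_force: 0.0
```

Call:
drive_tool:
  plan:
    - [[0,3,20],[0,0,0]]
    - [[0,3,60],[0,0,0]]
    - [[0,3,100],[0,0,0]]
    - [[-10,40,140],[0,0,0]]
    - [[-20,80,150],[0,0,0]]
    - [[-30,120,150],[0,0,0]]
    - [[-40,160,150],[0,0,0]]
    - [[-50,200,150],[0,0,0]]
    - [[-60,240,150],[0,0,0]]
    - [[-60,270,150],[0,0,0]]
    - [[-60,270,150],[0,0,0]]
    - [[-60,270,150],[0,0,0]]

```text
time_s: 30.67
eef_pos: [0.4105, 0.337, 0.2107]
tool_rot: [-0.147, 0.989, 0.0, -0.0]
ft_force: [0.0, -0.2, 0.2]
finger_gap: 0.044
grasp_force: 0.0
```

```bash
python3 - <<'E'
from h import *
s=sensors.state();print(s['time_s'],s['eef_pos'],s['ft_force'],s['joint_velocities'].round(3))
c,S=np.cos(.3),np.sin(.3)
for n in('scene','top'):
    im=get_image(n)
    for th,z in(('oil_bottle',0),('lid_pull',.0665),('sanding_block',0),('glue_bottle',0)):
        print(n,th,[(back(n,[np.array(m['centre'])*[640,480]],z)[0].round(4)[:2],round(m['confidence'],2)) for m in mark_of(n,th)[:3]])
    m=getmask(n,'case'); 
    print('case fit slide',fit({n:m},casem,[.4964,-.0112,.3,.01],[.004,.004,.02,.01]) if m is not None else None)
    hsv=cv2.cvtColor(im,cv2.COLOR_RGB2HSV); q=proj(n,tr(np.array([[0,-.08,.055]]),.4964,-.0112,.3))[0].astype(int)
    P=cv2.convexHull(proj(n,tr(box(-95,95,-100,100,56,56),.4964,-.0112,.3)).astype(np.float32)).astype(int); k=np.zeros((480,640),np.uint8);cv2.fillConvexPoly(k,P,1)
    print('blue px in lid area',int(((hsv[...,0]>100)&(hsv[...,0]<135)&(hsv[...,1]>70)&(k>0)).sum()))
E
```

```text
30.6667 [0.41045358 0.33700811 0.21068712] [ 0.02705842 -0.18751215  0.16424773] [ 0.044 -0.018  0.049  0.041  0.011  0.005  0.012]
scene oil_bottle [(array([ 0.3896, -0.191 ]), 0.79), (array([ 0.3823, -0.2588]), 0.71), (array([ 0.6291, -0.1865]), 0.61)]
scene lid_pull [(array([0.4794, 0.0665]), 0.67)]
scene sanding_block [(array([ 0.5057, -0.4507]), 0.69)]
scene glue_bottle [(array([ 0.6344, -0.397 ]), 0.95), (array([ 0.5107, -0.4411]), 0.39)]
case fit slide (array([ 0.49778811, -0.01295591,  0.28571178, -0.01071528]), np.float64(0.03075617551803589))
blue px in lid area 0
top oil_bottle [(array([ 0.393 , -0.1907]), 0.75), (array([ 0.3803, -0.2626]), 0.74), (array([ 0.6251, -0.1747]), 0.52)]
top lid_pull [(array([0.4686, 0.0686]), 0.65), (array([ 0.6786, -0.1625]), 0.57), (array([ 0.6137, -0.1762]), 0.3)]
top sanding_block [(array([ 0.4986, -0.452 ]), 0.93)]
top glue_bottle [(array([ 0.6246, -0.3923]), 0.6)]
case fit slide (array([ 4.96081701e-01, -1.01378167e-02,  3.11231209e-01, -1.07652869e-04]), np.float64(0.041178882122039795))
blue px in lid area 0
```

The lid is shut against its stop: 180 mm of travel, no felt showing, and the batten at the shut position. Nothing else has moved. Handing in.

```bash
python3 -c "
from rig import order; print(order.hand_in())"
```

```text
the job is handed in; nothing more can be done
None
```

I handed the job in at about 31 s of the 72 s: the oil bottle stands upright at the back clear of the lid, the torch is in the middle bay, the large wrench is flat in the back bay, and the lid is slid shut against its stop; the hand-in gave no verdict.

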